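# Spin-check the idlers of a bottle roller

### The arm

A 6-joint arm with a two-finger parallel gripper is mounted at the origin on the work surface. World frame = base frame: x ahead of the robot, y to its left, z up, the work surface at z = 0. Lengths are in m, angles in rad, forces in N, time in s.
With the tool pointing down it reaches from about 0.3 to 0.875 m from the base axis. Payload 6.4 kg.
Tool frame: the origin (TCP) lies at the very end of the fingers, on their centre line; the grasp point (between the pads) lies 19 mm behind it; z points along the fingers, y is the direction in which the jaws open and shut (so a half turn about z gives the same grasp; the last joint's range is limited). The gripper opens to 85 mm and grips with 20 to 120 N. Pads are 22 mm wide; open, the fingers measure 114 mm over their backs; the gripper's body (76 mm by 85 mm) begins 54 mm behind the grasp point. The pads swing forward as they close: fully open they stand 13 mm farther back than shut.
Start: joints at [-1.409, 0.181, 1.607, -0, 1.354, -0.206], TCP at [0.207, -0.537, 0.231] pointing down, gripper open.
Joint ranges: [-2.99, 2.99], [-0.89, 2.07], [0.3, 2.58], [-1.14, 4.28], [0, 2.63], [-3.12, 3.12]. Speed limits (rad/s): [2.57, 2.57, 3.01, 3.14, 3.14, 3.14].

### API

Orientations are given as [roll, pitch, yaw] about the fixed x, y, z axes, in that order (R = Rz(yaw) Ry(pitch) Rx(roll)).
In Python, from rig import get_state, get_image, hand_in gives the robot as it stands. The module is installed in compiled form; this text tells all that it offers.
- The arm moves only by the tool move_arm, never from a script. Its argument "steps" is a list of rows, each a list of 3 entries, a list of its own where there are three numbers: the shift along the tool's x, y, z in mm, then the turn, a rotation vector about the tool's x, y, z in rad, then the opening, from -1 (shut) to 1 (fully open). A call has 1 to 20 rows; each row is the pose to reach, as a shift and turn from the pose commanded when the call began, along the tool's axes at that moment; what a row does not reach only later rows make up. A row lasts 1/8 s, in which the tool goes at most 62.5 mm and 10.7 degrees, less where a joint would pass 70% of its speed; a pose out of reach is approached as far as the arm can. A call with a gripper value outside its range is refused whole. The fingers move at their own pace and stop on an object; "grip_force" is the grip in N (left out, the last holds). Time passes only in rows, so rows that repeat a pose let the fingers close. It gives the time, the measured TCP pose, the force and the opening at its end, in the units of the state.
- get_state(): the state, without advancing time (a new reading comes with each control period).
- get_image(name): name is "scene" or "side" or "wrist"; returns a dict with "image" (384x512x3 uint8, red, green, blue), "range_z" (384x512 float32, m along the optical axis (not along the pixel's ray), 0 where there is no reading), "fx", "fy", "cx", "cy" (pixels), "k1" (the pictures are not rectified: a ray, as slopes to the right and down, at radius r is drawn at 1 + k1 r^2 times it, then the intrinsics apply), "origin" and "rotation" of the camera in the world; the wrist camera has in their place "mount" (4x4, takes a point from camera to tool coordinates, whose origin is the TCP and whose axes are the flange's). Camera axes: x right, y down, z forward; pixel columns grow to the right and rows downward; lengths in m; the calibration is good to about 2 mm. A picture is of the moment at which its call begins: read the wrist's pose just before it.
- hand_in(): hands the job in, once; it reports no verdict.
The state is a dict: "time": time; "joint_pos": joint angles; "joint_vel": joint speeds; "tau": joint torques, N m; "tcp_pos": TCP position; "eef_rot": TCP orientation; "ft_force": force on the tool from outside, world axes, zero at the start; "ft_torque": the same for the moment, N m; "gripper_width": finger opening in m.
Only numpy, scipy, OpenCV 4.12 (cv2) and the standard library are available. Lean on these libraries where they do the work, as an engineer would, in place of code of your own. Each camera call takes 0.05 s, during which the arm holds its last target. There are 200 camera calls.

### The job

The bottle roller is stopped for servicing: check its four grey lift-out idler rollers by giving each a spin (a fingertip stroked across its top does it), the good ones going round at least one full turn one way. Lift out the one that binds and lay it down flat in the grey tote, without dropping it in; leave the good idlers seated in their slots and everything else on the bench where it stands.

Things in the scene. Friction and masses are not known exactly. Their poses are not given: they have to be found in the camera images.
- bottle_roller: fixed bench bottle roller: cream casing 220 (its x) x 360 (its y) mm, dark deck at z = 59 mm, two grey end plates (inner faces x = +-84 mm) up to z = 104 mm with open-topped slots 13 mm deep. Origin at bench level under its centre, z up. Five rollers along its x, axes at z = 95 mm: the driven one at y = +140, the four idlers at y = +70, 0, -70, -140 mm in any order
- drive_roller (a point): middle of the axis of the black ringed roller that the motor drives: 36 mm dia, under bolted bearing housings (113 mm high), belt guard at its far end. It is fixed, does not turn by hand and is not an idler
- idler_a: lift-out idler roller (all four look alike): rigid grey sleeve 36 mm dia x 150 mm turning on a fixed steel shaft 203 mm long, 0.28 kg. Origin at mid-length on the axis, x along the shaft. The square shaft ends rest in the slots; it lifts straight up out of them (13 mm). Gap to the next sleeve 34 mm; deck 18 mm below the sleeve. Can be gripped across the sleeve
- sleeve_a (a joint): angle (rad, not wrapped) of the sleeve of idler_a, positive about the idler's x; starts within +-0.4. A dark seam runs along the sleeve (on top at 0), three screw heads opposite. A good sleeve follows a fingertip stroked across its top and coasts on for seconds; one that binds hardly follows (some 11 N at the rim to drag it) and stops dead
- idler_b: lift-out idler roller (all four look alike): rigid grey sleeve 36 mm dia x 150 mm turning on a fixed steel shaft 203 mm long, 0.28 kg. Origin at mid-length on the axis, x along the shaft. The square shaft ends rest in the slots; it lifts straight up out of them (13 mm). Gap to the next sleeve 34 mm; deck 18 mm below the sleeve. Can be gripped across the sleeve
- sleeve_b (a joint): angle (rad, not wrapped) of the sleeve of idler_b, positive about the idler's x; starts within +-0.4. A dark seam runs along the sleeve (on top at 0), three screw heads opposite. A good sleeve follows a fingertip stroked across its top and coasts on for seconds; one that binds hardly follows (some 11 N at the rim to drag it) and stops dead
- idler_c: lift-out idler roller (all four look alike): rigid grey sleeve 36 mm dia x 150 mm turning on a fixed steel shaft 203 mm long, 0.28 kg. Origin at mid-length on the axis, x along the shaft. The square shaft ends rest in the slots; it lifts straight up out of them (13 mm). Gap to the next sleeve 34 mm; deck 18 mm below the sleeve. Can be gripped across the sleeve
- sleeve_c (a joint): angle (rad, not wrapped) of the sleeve of idler_c, positive about the idler's x; starts within +-0.4. A dark seam runs along the sleeve (on top at 0), three screw heads opposite. A good sleeve follows a fingertip stroked across its top and coasts on for seconds; one that binds hardly follows (some 11 N at the rim to drag it) and stops dead
- idler_d: lift-out idler roller (all four look alike): rigid grey sleeve 36 mm dia x 150 mm turning on a fixed steel shaft 203 mm long, 0.28 kg. Origin at mid-length on the axis, x along the shaft. The square shaft ends rest in the slots; it lifts straight up out of them (13 mm). Gap to the next sleeve 34 mm; deck 18 mm below the sleeve. Can be gripped across the sleeve
- sleeve_d (a joint): angle (rad, not wrapped) of the sleeve of idler_d, positive about the idler's x; starts within +-0.4. A dark seam runs along the sleeve (on top at 0), three screw heads opposite. A good sleeve follows a fingertip stroked across its top and coasts on for seconds; one that binds hardly follows (some 11 N at the rim to drag it) and stops dead
- tote: dark grey open plastic service tote, fixed, empty: 280 (its x) x 180 (its y) x 70 mm tall, walls and floor 5 mm, origin under its centre at bench level
- bottle_clear: bystander: clear glass bottle with a blue cap, 86 dia x 180 mm, origin under its centre, z up; leave it standing
- bottle_amber: bystander: dark brown bottle with a white cap, 94 dia x 200 mm, origin under its centre, z up; leave it standing
- jar_white: bystander: white jar with an orange cap, 76 dia x 130 mm, origin under its centre, z up; leave it standing
- beaker: bystander: glass beaker, 68 dia x 85 mm, origin under its centre, z up; leave it standing
- petri_stack: bystander: three stacked clear dishes, 60 dia x 43 mm, origin under its centre, z up; leave it standing
- tube: bystander: white upright tube with a red cap, 35 dia x 114 mm, origin under its centre, z up; leave it standing
- screwdriver: bystander: screwdriver 170 mm long lying on the bench; leave it
Things that resemble listed ones, but are neither listed nor needed, are in the scene too. Leave any yellow look-alike of the idler_a alone.

How it is judged:
By the outcome, as a careful person would: the job done as asked, in the order asked, and still so for the second after the job is handed in, with the robot touching nothing.
It also fails if it takes over 58 s, if anything falls off the work surface, if the arm or the gripper's body presses on something with over 40 N, if the wrist force passes 120 N, or if a joint passes its speed limit or range.

## Working session

There is one attempt and no reset: what is moved stays moved. The work goes in short steps, Python scripts to look and compute and a tool call to move; the robot and the scene stay as the last step left them, time stands still between calls to the robot, and variables do not carry over. Pictures are saved under pics/ and viewed, about 8 in all and at most 12, crops included, and the job is handed in when it is done.

Besides the shell and the picture viewer there is one more tool, called after "Emit:" in YAML: its name, and indented under it one key for each argument. move_arm: Moves the arm, as the interface text tells. Its arguments: {"type":"object","properties":{"steps":{"type":"array"},"grip_force":{"type":"number"}},"required":["steps"]}

```bash
mkdir -p pics
python3 - <<'E'
from rig import *
import cv2,numpy as np
s=get_state();print({k:np.round(v,3).tolist() for k,v in s.items()})
ims=[]
for n in("scene","side"):
    d=get_image(n);np.savez(f"{n}.npz",**d);ims.append(d)
    print(n,d["fx"],d["cx"],d["cy"],d["k1"],np.round(d["origin"],3),np.round(d["rotation"],3).tolist())
    cv2.imwrite(f"pics/{n}1.png",cv2.resize(d["image"][...,::-1],(768,576),interpolation=cv2.INTER_CUBIC))
E
```

```text
{'time': 0.0, 'joint_pos': [-1.409, 0.182, 1.608, 0.0, 1.354, -0.206], 'joint_vel': [-0.0, 0.001, 0.0, 0.001, -0.0, 0.0], 'tau': [-0.0, -44.487, -35.134, -0.0, 0.009, 0.0], 'tcp_pos': [0.207, -0.536, 0.23], 'eef_rot': [-3.14, -0.0, 0.368], 'ft_force': [0.143, 0.021, 0.051], 'ft_torque': [-0.012, 0.001, 0.04], 'gripper_width': 0.085}
scene 430.8379365328611 253.7404460885944 184.64861031963747 -0.08248068821379959 [1.055 0.668 1.285] [-2.555, -0.015, 2.387]
side 412.8522556509363 260.09607696153705 186.94957124900606 -0.06999469166141899 [0.271 0.935 1.013] [-2.391, -0.005, -2.889]
```

View pics/scene1.png

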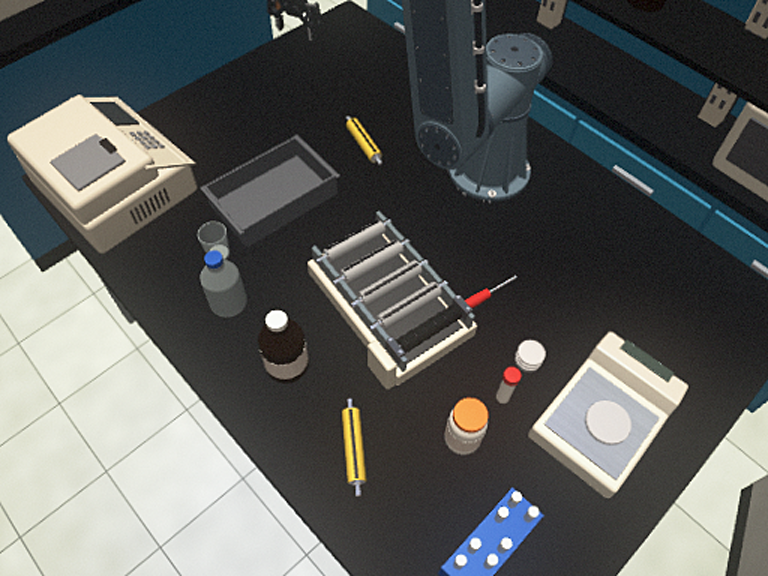

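View pics/side1.png

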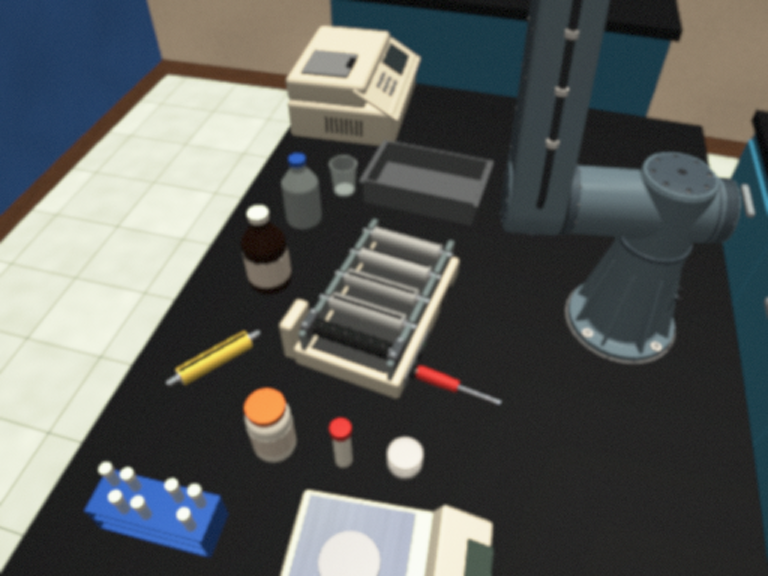

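The scene view shows the roller at about (395,295), with the black drive roller at its lower end (430,330). The tote is at (270,185), the amber bottle at (282,345), the clear bottle at (222,285), and the screwdriver beside the roller at (490,290). The side view agrees. Next I'll fit poses from the range points.

```bash
cat > h.py <<'E'
import numpy as np,cv2
from scipy.spatial.transform import Rotation as R
def rays(d,u,v):
    K=np.array([[float(d["fx"]),0,float(d["cx"])],[0,float(d["fy"]),float(d["cy"])],[0,0,1]])
    p=cv2.undistortPoints(np.stack([u,v],-1).reshape(-1,1,2).astype(np.float64),K,np.array([float(d["k1"]),0,0,0]))[:,0]
    # exact-ish inversion is iterative in cv2
    return np.c_[p,np.ones(len(p))]
def pose(d,s=None):
    if "mount" in d:
        M=np.array(d["mount"]);Rt=R.from_euler("xyz",s["eef_rot"]).as_matrix()
        return Rt@M[:3,:3],Rt@M[:3,3]+s["tcp_pos"]
    r=np.array(d["rotation"]);r=R.from_euler("xyz",r).as_matrix() if r.shape==(3,) else r
    return r,np.array(d["origin"])
def cloud(d,s=None):
    v,u=np.mgrid[:384,:512];z=np.array(d["range_z"]).ravel()
    Rm,o=pose(d,s);P=(rays(d,u.ravel(),v.ravel())*z[:,None])@Rm.T+o
    P[z==0]=np.nan
    return P.reshape(384,512,3)
def plane(d,u,v,h,s=None):
    Rm,o=pose(d,s);r=rays(d,np.atleast_1d(u),np.atleast_1d(v))@Rm.T
    return o+r*((h-o[2])/r[:,2])[:,None]
def project(d,P,s=None):
    Rm,o=pose(d,s);q=(np.atleast_2d(P)-o)@Rm;x=q[:,:2]/q[:,2:];r2=(x**2).sum(1,keepdims=True)
    x=x*(1+float(d["k1"])*r2);return x*[float(d["fx"]),float(d["fy"])]+[float(d["cx"]),float(d["cy"])]
E
python3 - <<'E'
from h import *
for n in("scene","side"):
    d=dict(np.load(n+".npz"));P=cloud(d);rgb=d["image"].astype(int)
    print(n,"bench z",np.nanmedian(P[230:330,250:300,2]) )
    if n=="scene": bx=(195,135,325,265); tb=(130,85,230,165)
    else: bx=(185,140,310,265); tb=(240,92,330,150)
    sub=P[bx[1]:bx[3],bx[0]:bx[2]].reshape(-1,3);c=rgb[bx[1]:bx[3],bx[0]:bx[2]].reshape(-1,3)
    # cream casing: r-b>15 & bright
    m=(sub[:,2]>.02)&(sub[:,2]<.13)
    q=sub[m][:,:2].astype(np.float32);r=cv2.minAreaRect(q);print("roller all",r)
    gr=(sub[:,2]>.09)&(sub[:,2]<.125)&(c.min(1)>90);g=sub[gr]
    print("grey pts",len(g),cv2.minAreaRect(g[:,:2].astype(np.float32)))
    t=P[tb[1]:tb[3],tb[0]:tb[2]].reshape(-1,3);m=(t[:,2]>.06)&(t[:,2]<.076)
    print("tote rim",m.sum(),cv2.minAreaRect(t[m][:,:2].astype(np.float32)))
    np.save(n+"_sub.npy",np.c_[sub,c])
E
```

```text
scene bench z 0.000508541746567448
roller all ((0.5648083090782166, 0.08687828481197357), (0.4325358271598816, 0.5396305918693542), 19.60620880126953)
grey pts 2283 ((0.5808477997779846, 0.11739260703325272), (0.35214146971702576, 0.3760729730129242), 82.2093276977539)
tote rim 765 ((0.5353736877441406, -0.3105115592479706), (0.1905181109905243, 0.3864184319972992), 85.86748504638672)
side bench z 0.00022352734491803972
roller all ((0.506152868270874, 0.10626697540283203), (0.43196266889572144, 0.589726984500885), 16.89971923828125)
grey pts 3077 ((0.5544493198394775, 0.1194562241435051), (0.35361185669898987, 0.32766374945640564), 81.7104263305664)
tote rim 594 ((0.4907844662666321, -0.30887889862060547), (0.194817915558815, 0.29646003246307373), 86.01895141601562)
```

Run:
```python
from h import *
G=np.zeros((500,500),np.float32);C=np.zeros((500,500,3),np.uint8) # 2mm: x .1..1.1 up, y -.6...4
for n in("scene","side"):
    d=dict(np.load(n+".npz"));P=cloud(d).reshape(-1,3);c=d["image"].reshape(-1,3)
    i=np.round((P[:,0]-.1)/.002);j=np.round((P[:,1]+.6)/.002)
    ok=(i>=0)&(i<500)&(j>=0)&(j<500)&(P[:,2]<.3)
    for a,b,z,cc in zip(i[ok].astype(int),j[ok].astype(int),P[ok,2],c[ok]):
        if z>G[a,b] : G[a,b]=z;C[a,b]=cc
    # tote & roller fits
    ok=np.isfinite(P[:,2])
    m=ok&(abs(P[:,2]-.07)<.006)&(P[:,0]>.38)&(P[:,0]<.72)&(P[:,1]>-.45)&(P[:,1]<-.15)&(c.max(1)<120)
    def fit(Q,cell=.004):
        # biggest connected blob in plan
        I=np.zeros((260,260),np.uint8);k=((Q[:,:2]-[.1,-.6])/cell).astype(int);g=(k>=0).all(1)&(k<260).all(1);Q=Q[g];k=k[g]
        I[k[:,0],k[:,1]]=1;I=cv2.dilate(I,np.ones((5,5)));_,L,S,_=cv2.connectedComponentsWithStats(I)
        b=1+np.argmax(S[1:,4]);Q=Q[L[k[:,0],k[:,1]]==b]
        return len(Q),cv2.minAreaRect(Q[:,:2].astype(np.float32))
    print(n,"tote",fit(P[m]))
    m=ok&(P[:,2]>.1)&(P[:,2]<.12)&(P[:,0]>.35)&(P[:,0]<.75)&(P[:,1]>-.16)&(P[:,1]<.3)&(c.min(1)>60)
    print("sleeve tops",fit(P[m]))
G2=cv2.dilate(G,np.ones((2,2)));C=cv2.dilate(C,np.ones((2,2)))
H=cv2.applyColorMap((np.clip(G2/.2,0,1)*255).astype(np.uint8),cv2.COLORMAP_JET)
im=np.hstack([H,C[...,::-1]])[::-1][:, ::1]
im=np.hstack([H[::-1,::-1],C[::-1,::-1,::-1]])
cv2.imwrite("pics/top.png",im[100:460] if 0 else cv2.resize(im,(800,400)))
```

```text
scene tote (347, ((0.510796070098877, -0.3116225600242615), (0.1906932145357132, 0.26620781421661377), 87.16949462890625))
sleeve tops (2248, ((0.5131223201751709, 0.1274133026599884), (0.354448527097702, 0.23518361151218414), 81.98941040039062))
side tote (293, ((0.5075110793113708, -0.3125678598880768), (0.19477935135364532, 0.261029988527298), 87.16487121582031))
sleeve tops (2665, ((0.5085411071777344, 0.12534713745117188), (0.35618650913238525, 0.2317589372396469), 81.44903564453125))
```

View pics/top.png

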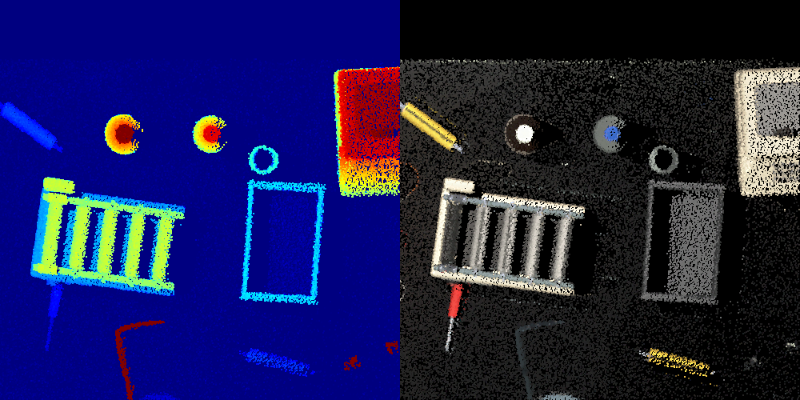

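Plan view: the roller long axis is about 82° from world x, with the drive roller at the +y end. The four idlers are at map u≈75–165, and the tote (left panel) is at about (285,240). Next I'll fit the sleeves.

```bash
cat > rf.py <<'E'
from h import *
def frame(c,a): # a: yaw of roller x
    return np.array([[np.cos(a),np.sin(a)],[-np.sin(a),np.cos(a)]])
E
python3 - <<'E'
from rf import *
for n in("scene","side"):
    d=dict(np.load(n+".npz"));P=cloud(d).reshape(-1,3);P=P[np.isfinite(P[:,2])]
    a=np.radians(-8.3);c=np.array([.511,.126])
    for it in range(4):
        q=(P[:,:2]-c)@frame(c,a).T
        mid=[];
        for y0 in(140,70,0,-70,-140):
            m=(abs(q[:,0])<.06)&(abs(q[:,1]-y0/1e3)<.024)&(P[:,2]>.098)&(P[:,2]<.125)
            A=np.c_[2*q[m,1],2*P[m,2],np.ones(m.sum())]  # circle fit in y,z
            s=np.linalg.lstsq(A,q[m,1]**2+P[m,2]**2,rcond=None)[0]
            l=np.polyfit(q[m,0],q[m,1],1)
            # better centre: ridge top
            t=P[m,2]>np.percentile(P[m,2],70)
            mid.append((y0,s[0]*1e3,s[1]*1e3,1e3*np.sqrt(s[2]+s[0]**2+s[1]**2),l[0],np.percentile(P[m,2],95)*1e3,m.sum()))
        M=np.array(mid)
        off=(M[:4,1]-M[:4,0]).mean()/1e3
        # end plates: band z .095-.106 & |x| 84..100
        e=(abs(q[:,1])<.12)&(P[:,2]>.097)&(P[:,2]<.108)&(abs(q[:,0])>.078)&(abs(q[:,0])<.112)
        xs=q[e,0];lo=np.median(xs[xs<0]);hi=np.median(xs[xs>0]);
        k=np.mean([np.polyfit(q[e,1][xs>0],xs[xs>0],1)[0],np.polyfit(q[e,1][xs<0],xs[xs<0],1)[0]])
        c=c+frame(c,a).T@np.array([(lo+hi)/2,off]);a+=-k
    print(n,c.round(4),np.degrees(a).round(2),lo,hi);print(M.round(2))
E
```

```text
scene [0.4962 0.1289] -7.98 -0.08925722527312435 0.08886837310083692
[[ 1.4000e+02  1.3983e+02  1.0042e+02  1.3160e+01  0.0000e+00  1.1428e+02
   3.6300e+02]
 [ 7.0000e+01  6.9830e+01  1.0076e+02  1.3560e+01  0.0000e+00  1.1536e+02
   3.5400e+02]
 [ 0.0000e+00  3.4000e-01  1.0197e+02  1.2920e+01  0.0000e+00  1.1602e+02
   3.3200e+02]
 [-7.0000e+01 -7.0050e+01  1.0118e+02  1.3050e+01  1.0000e-02  1.1535e+02
   3.1500e+02]
 [-1.4000e+02 -1.3940e+02  1.0240e+02  1.2370e+01 -0.0000e+00  1.1574e+02
   2.9800e+02]]
side [0.4915 0.128 ] -8.59 -0.08925801427141092 0.08845544520265117
[[ 1.4000e+02  1.3920e+02  9.9410e+01  1.3390e+01  2.0000e-02  1.1339e+02
   4.3200e+02]
 [ 7.0000e+01  6.9030e+01  9.9580e+01  1.4050e+01  2.0000e-02  1.1435e+02
   4.1000e+02]
 [ 0.0000e+00 -1.3000e-01  1.0146e+02  1.2530e+01  1.0000e-02  1.1483e+02
   3.7000e+02]
 [-7.0000e+01 -6.8930e+01  1.0241e+02  1.1540e+01  2.0000e-02  1.1435e+02
   3.4900e+02]
 [-1.4000e+02 -1.3912e+02  1.0210e+02  1.1910e+01  2.0000e-02  1.1449e+02
   3.2400e+02]]
```

Emit:
move_arm:
  steps:
    - [[0,0,-60],[0,0,0],-1]
    - [[0,0,-120],[0,0,0],-1]

```text
time: 0.35
tcp_pos: [0.2066, -0.5358, 0.3514]
eef_rot: [-3.139, -0.001, 0.368]
ft_force: [-0.3, -0.3, 0.1]
gripper_width: 0.0515
```

Emit:
move_arm:
  steps:
    - [[44,-40,0],[0,0,0.15],-1]
    - [[88,-79,0],[0,0,0.3],-1]
    - [[132,-118,0],[0,0,0.45],-1]
    - [[175,-158,0],[0,0,0.507],-1]
    - [[219,-197,0],[0,0,0.507],-1]
    - [[263,-237,20],[0,0,0.507],-1]
    - [[307,-276,50],[0,0,0.507],-1]
    - [[351,-316,80],[0,0,0.507],-1]
    - [[395,-355,110],[0,0,0.507],-1]
    - [[438,-395,150],[0,0,0.507],-1]
    - [[438,-395,180],[0,0,0.507],-1]
    - [[438,-395,200],[0,0,0.507],-1]
    - [[438,-395,200],[0,0,0.507],-1]
    - [[438,-395,200],[0,0,0.507],-1]

```text
time: 2.1
tcp_pos: [0.474, -0.0108, 0.1522]
eef_rot: [3.141, -0.001, -0.14]
ft_force: [0.6, 0.2, 0.6]
gripper_width: 0.0
```

Run:
```python
from rig import *
from h import *
s=get_state();d=get_image("wrist")
print(np.round(s["tcp_pos"],4),np.round(s["eef_rot"],3),np.round(s["joint_pos"],2),s["ft_force"],s["gripper_width"])
np.savez("w.npz",**d,**{k:s[k] for k in("tcp_pos","eef_rot")});print(np.round(d["mount"],3).tolist())
im=d["image"][...,::-1].copy()
def W(x,y,z):
    a=-.139;return [.494+x*np.cos(a)-y*np.sin(a),.1285+x*np.sin(a)+y*np.cos(a),z]
for y in(-.14,-.07,0,.07):
    p=project(d,[W(-.075,y,.113),W(.075,y,.113)],s);print(y,p.round(0).tolist())
cv2.imwrite("pics/w1.png",im)
```

```text
[ 0.474  -0.0108  0.1522] [ 3.141e+00 -1.000e-03 -1.400e-01] [-0.27  0.04  1.93 -0.    1.17  1.44] [0.56104033 0.23279307 0.61378773] 1.3122745584541627e-05
[[0.0, -0.962, -0.273, 0.069], [1.0, 0.0, -0.001, 0.001], [0.001, -0.273, 0.962, -0.142], [0.0, 0.0, 0.0, 1.0]]
-0.14 [[250.0, 326.0], [249.0, 77.0]]
-0.07 [[141.0, 324.0], [114.0, 79.0]]
0 [[38.0, 321.0], [-10.0, 83.0]]
0.07 [[-55.0, 315.0], [-114.0, 90.0]]
```

View pics/w1.png

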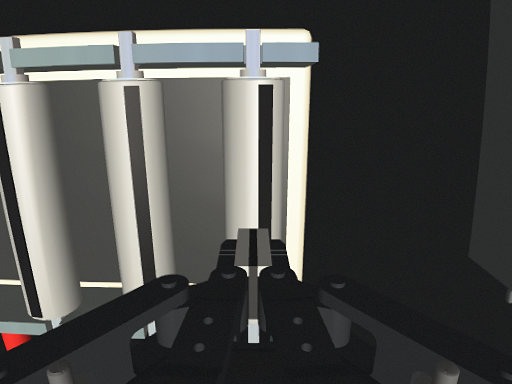

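The wrist view shows seams on the idlers. The outermost idler (roller y = -140) is centred at column 252, with its seam at column 265, rows 80–230. The neighbouring seam is at about (138,180). The alignment is good, so I'll find the contact height next.

Emit:
move_arm:
  steps:
    - [[0,1,20],[0,0,0],-1]
    - [[0,1,34],[0,0,0],-1]
    - [[0,1,38],[0,0,0],-1]
    - [[0,1,38],[0,0,0],-1]
  grip_force: 60

```text
time: 2.65
tcp_pos: [0.4735, -0.0116, 0.1136]
eef_rot: [3.142, -0.0, -0.139]
ft_force: [1.2, 0.1, 0.4]
gripper_width: -0.0002
```

Emit:
move_arm:
  steps:
    - [[0,0,1],[0,0,0],-1]
    - [[0,0,1],[0,0,0],-1]

```text
time: 2.9
tcp_pos: [0.4739, -0.0116, 0.113]
eef_rot: [3.141, -0.001, -0.139]
ft_force: [-0.6, -0.9, 3.2]
gripper_width: 0.0001
```

Emit:
move_arm:
  steps:
    - [[0,0,1],[0,0,0],-1]
    - [[0,0,1],[0,0,0],-1]

```text
time: 3.15
tcp_pos: [0.474, -0.0116, 0.1128]
eef_rot: [3.141, -0.001, -0.139]
ft_force: [-4.0, 0.8, 11.5]
gripper_width: 0.0001
```

Emit:
move_arm:
  steps:
    - [[0,0,-12],[0,0,0],-1]
    - [[0,34,-12],[0,0,0],-1]
    - [[0,34,0],[0,0,0],-1]
    - [[0,34,0],[0,0,0],-1]
    - [[0,8,0],[0,0,0],-1]
    - [[0,-22,0],[0,0,0],-1]
    - [[0,-34,-20],[0,0,0],-1]
    - [[0,-34,-38],[0,0,0],-1]

```text
time: 4.15
tcp_pos: [0.4776, 0.0241, 0.1495]
eef_rot: [-3.141, 0.001, -0.137]
ft_force: [0.2, 0.1, -0.7]
gripper_width: 0.0001
```

```bash
cat > spin.py <<'E'
# burst of wrist frames: angle of each sleeve's seam/screws by mid-sleeve brightness strip
import sys
from rig import *
from h import *
def W(x,y,z):
    a=-.139;return [.4935+x*np.cos(a)-y*np.sin(a),.1280+x*np.sin(a)+y*np.cos(a),z]
ys=[float(v)/1e3 for v in sys.argv[2].split(",")];N=int(sys.argv[1]);x0=float(sys.argv[3])/1e3
strips=[[] for _ in ys]
th=np.linspace(-75,75,51)
for k in range(N):
    s=get_state();d=get_image("wrist");g=cv2.cvtColor(d["image"],cv2.COLOR_RGB2GRAY).astype(np.float32)
    out=[round(s["time"],2)]
    for i,y in enumerate(ys):
        t=np.radians(th);acc=[]
        for xx in np.linspace(x0-.012,x0+.012,7):
            P=np.array([W(xx,y-.018*np.sin(q),.095+.018*np.cos(q)) for q in t])
            p=project(d,P,s).astype(np.float32);acc.append(cv2.remap(g,p[:,0].reshape(1,-1),p[:,1].reshape(1,-1),cv2.INTER_LINEAR)[0])
        a=np.mean(acc,0);strips[i].append(a)
        out.append((round(float(th[np.argmin(a)])),round(float(a.min())),round(float(np.median(a)))))
    print(*out)
cv2.imwrite("pics/last.png",d["image"][...,::-1])
E
python3 spin.py 12 -140,-70 40
```

```text
4.15 (75, 31, 185) (33, 54, 161)
4.2 (21, 23, 167) (33, 53, 161)
4.25 (-15, 66, 163) (33, 53, 161)
4.3 (-51, 27, 194) (33, 54, 162)
4.35 (-75, 13, 182) (33, 53, 159)
4.4 (-75, 63, 186) (33, 54, 163)
4.45 (-72, 91, 176) (33, 54, 159)
4.5 (-72, 90, 188) (33, 55, 163)
4.55 (-72, 95, 179) (33, 54, 162)
4.6 (-72, 83, 183) (33, 53, 159)
4.65 (-72, 94, 187) (33, 55, 162)
4.7 (36, 25, 153) (33, 54, 160)
```

Emit:
move_arm:
  steps:
    - [[0,0,20],[0,0,0],-1]
    - [[0,0,38],[0,0,0],-1]
    - [[0,0,38],[0,0,0],-1]
    - [[0,-26,38],[0,0,0],-1]
    - [[0,-56,38],[0,0,0],-1]
    - [[0,-68,18],[0,0,0],-1]
    - [[0,-68,0],[0,0,0],-1]

```text
time: 5.62
tcp_pos: [0.4878, 0.0905, 0.1507]
eef_rot: [-3.141, -0.001, -0.138]
ft_force: [0.2, -0.2, 0.2]
gripper_width: -0.0002
```

```bash
python3 spin.py 13 -140,-70,0 40
```

```text
5.62 (57, 92, 191) (-72, 92, 192) (6, 33, 163)
5.67 (-75, 103, 189) (42, 27, 175) (6, 35, 168)
5.72 (-75, 103, 187) (3, 46, 170) (6, 35, 166)
5.78 (-75, 104, 199) (-12, 35, 171) (6, 35, 174)
5.83 (-75, 101, 194) (-63, 25, 192) (6, 34, 169)
5.88 (-75, 105, 197) (-75, 82, 197) (6, 36, 172)
5.92 (-75, 99, 193) (-72, 94, 181) (6, 34, 166)
5.97 (-75, 94, 197) (-69, 97, 194) (6, 34, 167)
6.03 (-75, 97, 192) (-69, 97, 188) (6, 33, 165)
6.08 (57, 38, 179) (-72, 92, 188) (6, 33, 162)
6.12 (30, 27, 156) (-72, 96, 197) (6, 35, 169)
6.17 (9, 29, 162) (75, 52, 192) (-15, 35, 170)
6.22 (-12, 45, 163) (33, 30, 150) (6, 34, 166)
```

Both -140 and -70 spin freely, each past a full turn. Next is the idler at y = 0.

Emit:
move_arm:
  steps:
    - [[0,0,20],[0,0,0],-1]
    - [[0,0,38],[0,0,0],-1]
    - [[0,0,38],[0,0,0],-1]
    - [[0,-26,38],[0,0,0],-1]
    - [[0,-56,38],[0,0,0],-1]
    - [[0,-70,18],[0,0,0],-1]
    - [[0,-70,0],[0,0,0],-1]

```text
time: 7.15
tcp_pos: [0.4976, 0.1596, 0.1508]
eef_rot: [-3.141, -0.001, -0.138]
ft_force: [0.5, -1.3, 0.2]
gripper_width: -0.0
```

```bash
python3 spin.py 13 -70,0,70 40
```

```text
7.15 (-75, 95, 191) (75, 26, 186) (-12, 37, 160)
7.2 (-75, 94, 188) (18, 30, 159) (-12, 37, 159)
7.25 (-75, 93, 178) (-18, 49, 160) (-12, 36, 158)
7.3 (-75, 95, 185) (-54, 28, 187) (-12, 37, 162)
7.35 (-75, 95, 191) (-75, 16, 188) (-12, 37, 160)
7.4 (-75, 102, 195) (-75, 48, 195) (-12, 39, 168)
7.45 (-75, 100, 191) (-72, 97, 184) (-12, 38, 164)
7.5 (-75, 100, 200) (-69, 100, 199) (-12, 39, 170)
7.55 (-75, 92, 198) (-69, 98, 186) (-12, 38, 165)
7.6 (-75, 95, 191) (-72, 87, 189) (-12, 37, 161)
7.65 (57, 65, 191) (-69, 99, 193) (-12, 39, 166)
7.7 (33, 24, 159) (39, 26, 166) (-12, 38, 165)
7.75 (12, 17, 164) (6, 40, 168) (-12, 38, 165)
```

y = 0 is good too. Now the idler at y = +70, keeping clear of the drive roller.

Emit:
move_arm:
  steps:
    - [[0,0,20],[0,0,0],-1]
    - [[0,0,38],[0,0,0],-1]
    - [[0,0,38],[0,0,0],-1]
    - [[0,-26,38],[0,0,0],-1]
    - [[0,-54,38],[0,0,0],-1]
    - [[0,-60,18],[0,0,0],-1]
    - [[0,-60,0],[0,0,0],-1]

```text
time: 8.68
tcp_pos: [0.5057, 0.2188, 0.1504]
eef_rot: [-3.141, -0.0, -0.138]
ft_force: [0.3, 0.9, 0.1]
gripper_width: -0.0003
```

```bash
python3 spin.py 6 0,70 40
```

```text
8.68 (-75, 102, 198) (-72, 75, 200)
8.72 (-75, 98, 183) (-72, 76, 193)
8.78 (-75, 97, 191) (-72, 70, 192)
8.82 (-75, 98, 195) (-72, 75, 196)
8.88 (-75, 97, 189) (-69, 73, 194)
8.93 (-75, 96, 195) (-72, 74, 195)
```

View pics/last.png

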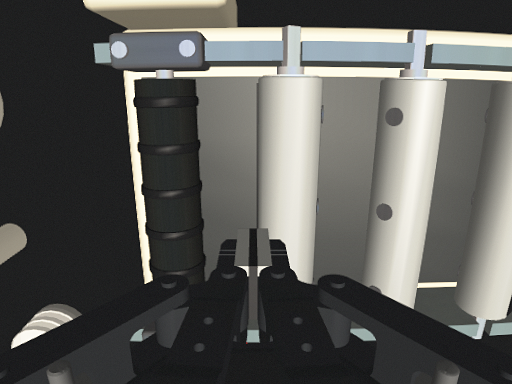

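The y = +70 idler is standing still. Its screw heads stay at (322,113) on the right flank: it was dragged about 70° and stopped dead, so it is the binder. Its sleeve is centred at about column 289, and the drive roller is at 165. I'll measure the grasp offset from the wrist range data.

```bash
cat > off.py <<'E'
from rig import *
from h import *
s=get_state();d=get_image("wrist");P=cloud(d,s)
Rt=R.from_euler("xyz",s["eef_rot"]).as_matrix()
T=(P-s["tcp_pos"])@Rt*1e3   # tool coords mm
g=cv2.cvtColor(d["image"],cv2.COLOR_RGB2GRAY)
for r in(90,120,150,180,210):
    t=T[r];m=(g[r]>100)&(P[r,:,2]>.097)&(P[r,:,2]<.125)
    n,L,S,_=cv2.connectedComponentsWithStats(m.astype(np.uint8).reshape(1,-1))
    for k in range(1,n):
        c=t[L[0]==k]
        if len(c)>25:print(r,S[k,0],S[k,2],"tool x %.1f y %.1f..%.1f mid %.1f  ztop %.1f"%(c[:,0].mean(),c[:,1].min(),c[:,1].max(),(c[:,1].min()+c[:,1].max())/2,c[:,2].min()))
e=(P[...,2]>.096)&(P[...,2]<.108)&(np.mgrid[:384,:512][0]<75)&(abs(T[...,1]-21)<60)
print("far plate tool x",np.nanpercentile(T[e][:,0],[2,50,98]).round(1),s["tcp_pos"].round(4),s["eef_rot"])
# tote from this frame and world
E
python3 off.py
```

```text
90 259 27 tool x 69.3 y 4.4..17.4 mid 10.9  ztop 37.2
90 287 36 tool x 69.3 y 18.4..38.8 mid 28.6  ztop 35.2
90 385 61 tool x 70.2 y 74.4..104.3 mid 89.4  ztop 35.4
120 275 46 tool x 54.1 y 12.6..38.1 mid 25.4  ztop 34.7
120 397 45 tool x 54.6 y 79.1..104.2 mid 91.7  ztop 35.9
150 259 61 tool x 37.9 y 4.5..39.0 mid 21.8  ztop 35.5
150 379 60 tool x 38.1 y 74.1..104.9 mid 89.5  ztop 35.3
180 259 57 tool x 21.3 y 4.6..36.2 mid 20.4  ztop 35.1
180 376 40 tool x 20.7 y 74.3..90.9 mid 82.6  ztop 36.7
210 276 40 tool x 4.1 y 14.1..37.7 mid 25.9  ztop 35.2
210 381 48 tool x 3.4 y 76.1..104.1 mid 90.1  ztop 36.7
210 481 31 tool x 1.4 y 144.0..154.7 mid 149.4  ztop 37.7
far plate tool x [ 80.2  90.1 110.4] [0.505  0.2178 0.1487] [ 3.14121492e+00  1.02759704e-03 -1.39802746e-01]
```

Emit:
move_arm:
  steps:
    - [[0,21.5,-10],[0,0,0],0.41]
    - [[0,21.5,-10],[0,0,0],0.41]
    - [[0,21.5,-10],[0,0,0],0.41]
    - [[0,21.5,-10],[0,0,0],0.41]
    - [[0,21.5,10],[0,0,0],0.41]
    - [[0,21.5,30],[0,0,0],0.41]
    - [[0,21.5,50],[0,0,0],0.41]
    - [[0,21.5,62],[0,0,0],0.41]
    - [[0,21.5,68],[0,0,0],0.41]
    - [[0,21.5,68],[0,0,0],0.41]
  grip_force: 50

```text
time: 10.28
tcp_pos: [0.5025, 0.1971, 0.0812]
eef_rot: [3.142, 0.0, -0.139]
ft_force: [-0.2, -0.1, 0.5]
gripper_width: 0.0601
```

Emit:
move_arm:
  steps:
    - [[0,0,0],[0,0,0],-1]
    - [[0,0,0],[0,0,0],-1]
    - [[0,0,0],[0,0,0],-1]
    - [[0,0,0],[0,0,0],-1]
    - [[0,0,0],[0,0,0],-1]
    - [[0,0,0],[0,0,0],-1]

```text
time: 11.02
tcp_pos: [0.5031, 0.1971, 0.0821]
eef_rot: [-3.141, -0.001, -0.139]
ft_force: [-1.4, 0.9, 5.7]
gripper_width: 0.0347
```

Emit:
move_arm:
  steps:
    - [[0,0,-5],[0,0,0],-1]
    - [[0,0,-12],[0,0,0],-1]
    - [[0,0,-20],[0,0,0],-1]
    - [[0,0,-30],[0,0,0],-1]
    - [[0,0,-50],[0,0,0],-1]
    - [[0,0,-80],[0,0,0],-1]
    - [[0,0,-120],[0,0,0],-1]
    - [[0,0,-120],[0,0,0],-1]

```text
time: 12.02
tcp_pos: [0.505, 0.1974, 0.2055]
eef_rot: [-3.139, -0.008, -0.139]
ft_force: [0.1, -0.1, -2.4]
gripper_width: 0.0342
```

Run:
```python
from rig import *
from h import *
for n in("scene","side"):
    d=get_image(n);P=cloud(d).reshape(-1,3);c=d["image"].reshape(-1,3)
    # tote rim & floor
    m=(abs(P[:,2]-.07)<.005)&(P[:,0]>.34)&(P[:,0]<.70)&(P[:,1]>-.45)&(P[:,1]<-.18)
    Q=P[m,:2]
    a=np.radians(-2.85);F=np.array([[np.cos(a),np.sin(a)],[-np.sin(a),np.cos(a)]]);q=(Q-[.505,-.312])@F.T
    k=(abs(q[:,0])<.15)&(abs(q[:,1])<.1);q=q[k]
    print(n,"x",np.percentile(q[:,0],[1,99]).round(3),"y",np.percentile(q[:,1],[1,99]).round(3))
    for sgn in(1,-1):
        e=(sgn*q[:,1]>.08)&(abs(q[:,0])<.12);print("side",sgn,e.sum(),np.polyfit(q[e,0],q[e,1],1).round(4))
    f=(P[:,0]>.42)&(P[:,0]<.58)&(abs(P[:,1]+.312)<.05);print("floor z",np.nanmedian(P[f,2]))
s=get_state();print(s["tcp_pos"],s["eef_rot"],s["joint_pos"].round(2) if hasattr(s["joint_pos"],'round') else s["joint_pos"],s["ft_force"],s["gripper_width"])
cv2.imwrite("pics/grip.png",np.hstack([get_image("wrist")["image"][...,::-1],cv2.resize(get_image("scene")["image"][80:280,130:360],(288,384))[...,::-1]]))
```

```text
scene x [-0.149  0.137] y [-0.088  0.095]
side 1 118 [-0.0065  0.089 ]
side -1 78 [-0.0125 -0.084 ]
floor z 0.00509228627034819
side x [-0.15   0.054] y [-0.087  0.096]
side 1 67 [-0.0187  0.0892]
side -1 19 [ 0.0311 -0.0811]
floor z 0.0028132656264369116
[0.50233953 0.19691265 0.20119976] [-3.14153621e+00 -3.26193594e-04 -1.39264560e-01] [ 0.15  0.13  1.73 -0.    1.28  1.86] [-0.31605745  0.34782742 -3.15633159] 0.03447007803584967
```

View pics/grip.png

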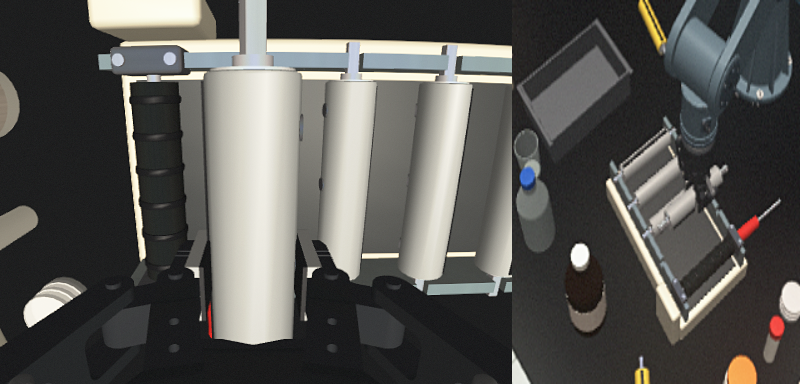

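The right panel shows the idler held level and clear of the roller, with its slot empty. The wrist view shows it between the pads at column 252, and the other idlers are seated. The wrist force fits its weight. Moving to the tote now.

Emit:
move_arm:
  steps:
    - [[3,20,0],[0,0,0],-1]
    - [[8,60,0],[0,0,0],-1]
    - [[14,105,0],[0,0,-0.01],-1]
    - [[20,150,0],[0,0,-0.02],-1]
    - [[26,195,0],[0,0,-0.03],-1]
    - [[32,240,0],[0,0,-0.04],-1]
    - [[38,285,0],[0,0,-0.05],-1]
    - [[44,330,0],[0,0,-0.06],-1]
    - [[50,375,0],[0,0,-0.079],-1]
    - [[56,420,0],[0,0,-0.079],-1]
    - [[61,460,0],[0,0,-0.079],-1]
    - [[65,490,0],[0,0,-0.079],-1]
    - [[66.5,502,0],[0,0,-0.079],-1]
    - [[66.5,502,20],[0,0,-0.079],-1]
    - [[66.5,502,50],[0,0,-0.079],-1]
    - [[66.5,502,80],[0,0,-0.079],-1]
    - [[66.5,502,80],[0,0,-0.079],-1]
    - [[66.5,502,80],[0,0,-0.079],-1]

```text
time: 14.48
tcp_pos: [0.4991, -0.3092, 0.1219]
eef_rot: [3.141, -0.0, -0.06]
ft_force: [0.3, -0.2, -2.1]
gripper_width: 0.0345
```

Run:
```python
from rig import *
from h import *
s=get_state();print(s["tcp_pos"],s["eef_rot"],s["ft_force"],s["gripper_width"])
d=get_image("wrist");P=cloud(d,s);g=cv2.cvtColor(d["image"],cv2.COLOR_RGB2GRAY)
Rt=R.from_euler("xyz",s["eef_rot"]).as_matrix();T=(P-s["tcp_pos"])@Rt*1e3
for r in range(85,330,30): # ridge height along the sleeve
    t=T[r,225:280];print(r,"x %.1f top z %.1f"%(np.nanmedian(t[:,0]),np.nanpercentile(t[:,2],5)))
im=np.hstack([d["image"],cv2.resize(get_image("scene")["image"][60:200,120:270],(411,384))])[...,::-1]
cv2.imwrite("pics/tote.png",cv2.resize(im,None,fx=.86,fy=.86))
```

```text
[ 0.49914465 -0.3091761   0.12194775] [ 3.14144222e+00 -3.68004560e-04 -5.96652038e-02] [ 0.34548378 -0.23144062 -2.10992793] 0.03452529955277891
85 x 70.5 top z -30.9
115 x 61.0 top z -30.9
145 x 51.2 top z -30.7
175 x 40.9 top z -30.5
205 x 30.0 top z -30.8
235 x 18.6 top z -30.4
265 x 6.5 top z -30.7
295 x -6.3 top z -30.8
325 x -20.2 top z -30.7
```

View pics/tote.png

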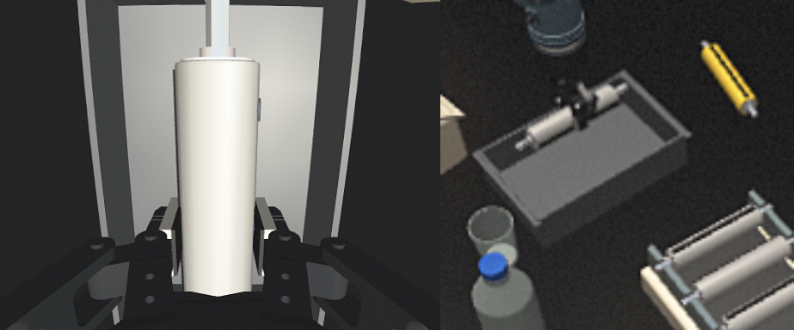

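The idler is level (its ridge is constant at −30.8 mm in the tool frame) and centred over the tote, clear of all four walls. I'll lower it until the floor takes the load.

Emit:
move_arm:
  steps:
    - [[0,0,25],[0,0,0],-1]
    - [[0,0,55],[0,0,0],-1]
    - [[0,0,80],[0,0,0],-1]
    - [[0,0,97],[0,0,0],-1]
    - [[0,0,106],[0,0,0],-1]
    - [[0,0,109],[0,0,0],-1]
    - [[0,0,109],[0,0,0],-1]
    - [[0,0,109],[0,0,0],-1]

```text
time: 15.58
tcp_pos: [0.4992, -0.3099, 0.0132]
eef_rot: [3.141, -0.001, -0.06]
ft_force: [0.2, -0.4, -2.0]
gripper_width: 0.0344
```

Emit:
move_arm:
  steps:
    - [[0,0,1],[0,0,0],-1]
    - [[0,0,1.5],[0,0,0],-1]
    - [[0,0,1.5],[0,0,0],-1]

```text
time: 15.95
tcp_pos: [0.4987, -0.3094, 0.0108]
eef_rot: [3.142, -0.0, -0.06]
ft_force: [-0.5, 0.2, -2.9]
gripper_width: 0.0344
```

Emit:
move_arm:
  steps:
    - [[0,0,0.7],[0,0,0],-1]
    - [[0,0,0.7],[0,0,0],-1]

```text
time: 16.2
tcp_pos: [0.4987, -0.3093, 0.01]
eef_rot: [-3.141, 0.0, -0.06]
ft_force: [-0.2, 0.8, -2.4]
gripper_width: 0.0345
```

Emit:
move_arm:
  steps:
    - [[0,0,0.7],[0,0,0],-1]
    - [[0,0,0.7],[0,0,0],-1]

```text
time: 16.45
tcp_pos: [0.4988, -0.3094, 0.0094]
eef_rot: [3.142, -0.0, -0.06]
ft_force: [0.6, -0.3, -1.6]
gripper_width: 0.034
```

Emit:
move_arm:
  steps:
    - [[0,0,0.5],[0,0,0],-1]
    - [[0,0,0.5],[0,0,0],-1]

```text
time: 16.7
tcp_pos: [0.4988, -0.3094, 0.0094]
eef_rot: [3.142, -0.0, -0.06]
ft_force: [-3.2, 1.9, 5.4]
gripper_width: 0.0346
```

It is resting on the floor. Release and withdraw.

Emit:
move_arm:
  steps:
    - [[0,0,-0.5],[0,0,0],-1]
    - [[0,0,-0.5],[0,0,0],0.0]
    - [[0,0,-0.5],[0,0,0],0.4]
    - [[0,0,-0.5],[0,0,0],0.5]
    - [[0,0,-0.5],[0,0,0],0.5]
    - [[0,0,-0.5],[0,0,0],0.5]
    - [[0,0,-15],[0,0,0],0.5]
    - [[0,0,-40],[0,0,0],0.5]
    - [[0,0,-80],[0,0,0],0.5]
    - [[0,0,-130],[0,0,0],0.5]
    - [[0,0,-180],[0,0,0],0.5]
    - [[0,0,-200],[0,0,0],0.5]
    - [[-40,40,-240],[0,0,0],0.5]
    - [[-80,80,-260],[0,0,0],0.5]
    - [[-80,80,-260],[0,0,0],0.5]

```text
time: 18.58
tcp_pos: [0.4124, -0.3876, 0.2725]
eef_rot: [3.137, -0.003, -0.065]
ft_force: [0.5, 0.9, -0.2]
gripper_width: 0.0641
```

Run:
```python
from rig import *
from h import *
s=get_state();print(s["time"],s["tcp_pos"],s["ft_force"],s["gripper_width"])
d0=dict(np.load("scene.npz"));d=get_image("scene");e=get_image("side")
P=cloud(d)
q=P.reshape(-1,3);m=(q[:,0]>.39)&(q[:,0]<.61)&(abs(q[:,1]+.309)<.06)&(q[:,2]>.015);print("in tote",m.sum(),cv2.minAreaRect(q[m][:,:2].astype(np.float32)),np.percentile(q[m,2],[50,98]))
a=-.139
for y in(70,0,-70,-140):
  c=[.494-y/1e3*np.sin(a),.1285+y/1e3*np.cos(a)]
  for n,D in(("before",d0),("now",d)):
    p=cloud(D).reshape(-1,3);k=np.hypot(*(p[:,:2]-c).T)<.012;print(y,n,np.nanmedian(p[k,2]).round(4) if k.any() else None)
cv2.imwrite("pics/end.png",np.hstack([cv2.resize(z["image"],(400,300))[...,::-1] for z in(d,e)]))
```

```text
18.575 [ 0.41236936 -0.38762464  0.27253147] [ 0.5029302   0.93614787 -0.17345207] 0.06411466152719024
in tote 1243 ((0.4947079122066498, -0.3288124203681946), (0.08325489610433578, 0.20802967250347137), 88.6417465209961) [0.38107738 0.52100029]
70 before 0.1097
70 now 0.0589
0 before 0.1094
0 now 0.1105
-70 before 0.1092
-70 now 0.11
-140 before 0.1093
-140 now 0.109
```

View pics/end.png

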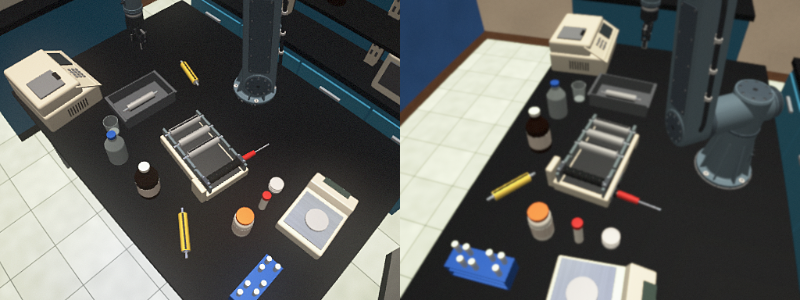

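Both views show the idler lying in the tote (left panel about (142,102), right panel (625,95)), three idlers seated, and the bystanders where they were. I'll check that it is still, then hand in.

Run:
```python
from rig import *
from h import *
import time
r=[]
for i in range(6):
    P=cloud(get_image("scene")).reshape(-1,3)
    m=(P[:,0]>.38)&(P[:,0]<.62)&(abs(P[:,1]+.309)<.07)&(P[:,2]>.018)&(P[:,2]<.06);r.append((m.sum(),*np.median(P[m],0).round(4),np.percentile(P[m,2],95).round(4)))
print(r[0],r[-1])
if abs(r[0][2]-r[-1][2])<.002: hand_in();print("handed in")
```

```text
(np.int64(372), np.float64(0.5085), np.float64(-0.3009), np.float64(0.0353), np.float64(0.0432)) (np.int64(370), np.float64(0.5082), np.float64(-0.3008), np.float64(0.0346), np.float64(0.0438))
the job is handed in; nothing more can be done
handed in
```

The idler that binds was the one at y = +70 mm, next to the drive roller. It now lies flat in the grey tote, and the job is handed in.

- **Spin check:** I gave each of the four idlers one fingertip stroke. The ones at y = −140, −70 and 0 mm coasted freely past a full turn at about 12 rad/s. The one at +70 mm was dragged roughly 70° and stopped dead.
- **Transfer:** I gripped the bad idler across its sleeve and lifted it straight out. I lowered it into the tote until the floor took its weight, then released it.
- **Last checks:**
  - The slot at +70 mm is empty.
  - The other three sleeves are at the same height as at the start, within about 1 mm.
  - The idler in the tote stayed still over the last 0.3 s of pictures, with its top at about 43 mm against about 41 mm expected.
  - The other items look undisturbed in both camera views; I checked these by eye only.
  - The arm stood clear of everything at hand-in, about 19 s into the 58 s allowed.

One measurement disagreed: a first check of the tote area also picked up the arm passing over it, so I repeated it with a height limit and it came out clean. The gripper read 34.5 mm across the 36 mm sleeve, but the hold was firm and level.

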